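# Unlock the bayonet anvil, lift it off its sloping holder and park it

## Task

Take the steel V-anvil out of its sloping quick-change holder: push the red release button fully in (it stays in), then turn the anvil about a quarter turn anticlockwise, as seen looking onto the holder's face, until it stops, and lift it off. Stand it upright in the middle of the black rubber parking pad, setting it down rather than dropping it, and let go. Leave the other tools on the bench where they are.

Things in the scene. Friction and masses are not known exactly. Their poses are not given: they have to be found in the camera images.
- socket: Sloping round bayonet face of the blue holder. Origin at the centre of the face; z is the bayonet axis, out of the face, leaning 30 degrees from vertical, roughly towards the robot; -x points down the slope to the red button; y is level. An aluminium ring (outer radius 50 mm, 8 mm high, its two overhanging lips 13 mm) surrounds the anvil's foot with 1.5 mm play.
- holder: The blue holder's foot, 150 x 130 x 12 mm, fixed to the bench; origin at the centre of its underside, z up. The socket's centre lies 85 mm straight above it. Nothing of the holder but the button rises more than 13 mm above the socket's face.
- button_top (a point): Centre of the top of the round red release button (28 mm across), 75 mm from the bayonet axis on the downhill side; it moves with the button. Before the press the top stands 19 mm above the face, pressed 6 mm. It is pushed along the socket's -z.
- release (a joint): Travel of the release button: 0 = out (two 12 mm steel keys block the anvil's lugs), 0.013 m = fully in (keys withdrawn). About 3.5 N of friction moves it; there is no spring, it stays where it is pushed.
- anvil_mid (a point): Centre of the loose V-anvil (about 0.4 kg), on its axis 32 mm above its flat underside; z along the axis. Whole height 64 mm: round dark foot (radius 31, 14 high; two lugs, 6 high, reach to radius 40), on it a bright steel block 60 mm long (x) and 26 wide (y) from 14 to 64 mm above the underside, with a V cut across the middle of its top down to 50. Grip it across the 26 mm.
- anvil: The same anvil, origin at the centre of its underside. Locked, it sits on the socket's face, its axes along the socket's within a few degrees. With the button in, it turns anticlockwise (positive about z) to a stop at about 80 degrees; from about 65 degrees its lugs are clear of the lips and it lifts off along the socket's z. Unturned it cannot be lifted.
- pad_top (a point): Centre of the top of the black rubber parking pad, 120 x 120 mm, level, on a 150 mm wooden board fixed to the bench; the rubber's top is 13 mm above the bench. z up.
- marker: White and black marker pen lying on the bench, 16 x 122 x 17 mm, origin at the centre of its underside, length along its y. To be left alone.
- oiler: Red pump oil can with a curved spout, standing at the left or right of the work (another stands at the back, fixed), 64 x 93 x 165 mm, origin at the centre of its underside. To be left alone.
- tape: Roll of black tape lying flat, 70 mm across, 18 mm high, origin at the centre of its underside. To be left alone.
- brush: Dust brush with wooden handle lying on the bench, 42 x 215 x 25 mm, origin at the centre of its underside, length along its y. To be left alone.
- driver: Yellow-handled screwdriver lying on the bench, 29 x 214 x 26 mm, origin at the centre of its underside, length along its y. To be left alone.
Mind the look-alikes: they are no part of the job. What is shaped like the anvil but blue is not meant.

How it is judged:
On the way, in this order (a step that is already met when the one before it is completed fails the run):
1. The release button is pushed fully in (at least 11 mm) while the anvil is still locked (value of joint release above 0.011 m and angle between the x axis of anvil_mid and the x axis of socket, either way round below 0.3 rad), for 0.1 s.
2. The anvil is turned by at least 63 degrees, still seated in the socket (angle between the x axis of anvil_mid and the x axis of socket, either way round above 1.1 rad and angle between the z axis of anvil_mid and the z axis of socket, either way round below 0.12 rad and z of anvil_mid in the frame of socket below 0.04 m), for 0.1 s.
3. The anvil is lifted off the socket, at least 30 mm clear (z of anvil_mid in the frame of socket above 0.062 m).
At the end, for the whole second after the job is handed in: The anvil stands upright on its foot (within 4.5 degrees) on the rubber pad, its axis within 25 mm of the pad's centre both ways, at rest and let go; the release button is still in (at least 11 mm) (x of anvil_mid in the frame of pad_top between -0.025 and 0.025 m and y of anvil_mid in the frame of pad_top between -0.025 and 0.025 m and z of anvil_mid in the frame of pad_top between 0.028 and 0.036 m and not (angle between anvil_mid's own z axis and vertical above 0.08 rad) and value of joint release above 0.011 m and linear speed of anvil below 0.02 m/s); the robot touches nothing.
It fails at once if The anvil is dropped (it moves faster than 0.45 m/s with no finger on it) (linear speed of anvil above 0.45 m/s and contact force between the fingers and anvil below 0.2 N).
It fails at once if One of the bystanders (marker, oil can, tape, brush, screwdriver) is moved by more than 30 mm (distance of any of marker, oiler, tape, brush, driver from where it was at the start of the episode above 0.03 m).
It also fails if it takes over 59 s, if anything falls off the work surface, if the arm or the gripper's body presses on something with over 40 N, if the wrist force passes 120 N, or if a joint passes its speed limit or range.

## Robot

A 6-joint arm with a two-finger parallel gripper is mounted at the origin on a cart in front of the work surface, level with it; the furniture and walls round the work are solid. World frame = base frame: x ahead of the robot, y to its left, z up, the work surface at z = 0. Lengths are in m, angles in rad, forces in N, time in s.
With the tool pointing down it reaches from about 0.275 to 0.75 m from the base axis. Payload 10.2 kg.
Tool frame: the origin (TCP) lies midway between the tips of the shut fingers; the grasp point (between the pads) lies 19 mm behind it (tcp_to_grasp is the distance from the TCP to the grasp point, in m); z points along the fingers, y is the line along which they close (so a half turn about z gives the same grasp; the last joint's range is limited). The gripper opens to 88 mm and grips with 3 to 60 N. Pads are 18 mm wide; open, the fingers measure 123 mm over their backs; the gripper's body (75 mm by 187 mm) begins 45 mm behind the grasp point.
Start: joints at [0.957, 0.313, 1.498, -0, 1.331, -0.223], TCP at [0.2, 0.485, 0.239] pointing down, gripper open.
Joint ranges: [-2.94, 2.94], [-0.97, 2.17], [0.19, 2.56], [-1.23, 4.37], [0.02, 3.11], [-2.88, 2.88]. Speed limits (rad/s): [2.39, 2.39, 3.01, 3.14, 3.14, 3.14].

## Interface

Orientations are given as [roll, pitch, yaw] about the fixed x, y, z axes, in that order (R = Rz(yaw) Ry(pitch) Rx(roll)).
In Python, from plant import * gives the robot as it stands.
- The arm moves only by the tool send_rows, never from a script. Its argument "targets" is a list of rows, each a list of 7 numbers: the turn, a rotation vector about the tool's x, y, z in degrees, then the shift along the tool's x, y, z in cm, then the opening, from 0 (shut) to 1 (fully open). A call has 1 to 8 rows; each row shifts and turns the commanded pose from where the row before left it, along the tool's axes as they then stand; what a row does not reach is not made up. A row lasts 1/10 s, in which the tool goes at most 50 mm and 8.59 degrees, less where a joint would pass 70% of its speed; a pose out of reach is approached as far as the arm can. A call with a gripper value outside its range is refused whole. The fingers move at their own pace and stop on an object; the grip force is fixed at half the most. Time passes only in rows, so rows that do not move let the fingers close. It gives the time, the measured TCP pose, the force, the opening and the grip force at its end, in the units of the state.
- read_state(): the state, without advancing time (a new reading comes with each control period).
- read_camera(name): name is "scene" or "top" or "wrist"; returns (picture, depth): 400x640x3 uint8, red, green, blue; 400x640 float32, m along the optical axis (not along the pixel's ray), 0 where there is no reading.
- calibration(name): a dict with "K" (3x3 intrinsics, pixels), "R" (3x3) and "t" (3): a world point X has camera coordinates R X + t. Camera axes: x right, y down, z forward; pixel columns grow to the right and rows downward; lengths in m; the calibration is good to about 2 mm. A picture is of the moment at which its call begins: read the wrist's pose just before it. calibration takes no time and is no camera call; for the wrist camera it gives the pose at the moment of the call.
- close_job(): hands the job in; it is judged then, once.
Trained networks look in the newest picture that a camera, given by its name, has taken for a name from the list of things; names that differ only in an ending like _2 or _b are one class to them, and where a whole thing is asked for, a point or a joint stands for the part that bears it (a point fixed in the world has none). Each returns a list of dicts, best first, with "confidence" (0 to 1); they miss things now and then, are a little off and sometimes report something else, mostly with a low value. They report only what shows in the picture. A call takes as long as a camera call. They do not tell look-alikes from the thing itself.
- search_frame(camera, name): "extent" ([left, top, width, height] in pixels, round what is visible of it).
- silhouettes(camera, name): "mask" (400x640 bool, what is visible of it) and "extent" ([left, top, width, height] in pixels, round what is visible of it).
- spot_point(camera, name): "centre" ([column, row] in pixels: a listed point, or the origin of a listed thing).
The state is a dict: "time_s": time; "joint_pos": joint angles; "dq": joint speeds; "joint_efforts": joint torques, N m; "tool_pos": TCP position; "tool_rot": TCP orientation; "contact_force": force on the tool from outside, world axes, zero at the start; "moment": the same for the moment, N m; "finger_gap": opening from 0.0 (shut) to 1.0 (fully open); "gripper_force": force on a finger pad.
Only numpy, scipy, OpenCV 4.12 (cv2) and the standard library are available. Lean on these libraries where they do the work, as an engineer would, in place of code of your own. Each camera call takes 0.05 s, during which the arm holds its last target. There are 200 camera calls.

## Working session

There is one attempt and no reset: what is moved stays moved. The work goes in short steps, Python scripts to look and compute and a tool call to move; the robot and the scene stay as the last step left them, time stands still between calls to the robot, and variables do not carry over. Pictures are saved under pics/ and viewed, at most 10 in all, crops included, and the job is handed in when it is done.

Besides the shell and the picture viewer there is one more tool, called after "Call:" as name(argument=value, ...) on one line, values as JSON. send_rows: Moves the arm, as the interface text tells. Its arguments: {"type":"object","properties":{"targets":{"type":"array"}},"required":["targets"]}

```bash
mkdir -p pics; ls
cat > h.py <<'E'
from plant import *
import numpy as np, cv2
from scipy.spatial.transform import Rotation as Ro
def snap(cam,fn=None):
    c=calibration(cam); im,d=read_camera(cam)
    if fn: cv2.imwrite('pics/'+fn,im[:,:,::-1])
    return im,d,c
def back(c,u,v,z):
    K=c['K'];p=np.stack([(np.asarray(u)-K[0][2])/K[0][0]*z,(np.asarray(v)-K[1][2])/K[1][1]*z,z*np.ones_like(np.asarray(u,float))],-1)
    return (p-np.array(c['t']))@np.array(c['R'])
def proj(c,X):
    p=np.array(c['R'])@np.array(X)+np.array(c['t']);q=np.array(c['K'])@p;return q[:2]/q[2]
def cloud(c,d):
    v,u=np.mgrid[:400,:640];P=back(c,u.ravel(),v.ravel(),0*1.0) if 0 else None
    K=c['K'];z=d;p=np.stack([(u-K[0][2])/K[0][0]*z,(v-K[1][2])/K[1][1]*z,z],-1)
    return (p-np.array(c['t']))@np.array(c['R'])
E
python3 - <<'E'
from h import *
s=read_state();print(s)
for cam in ['scene','top']:
    im,d,c=snap(cam,cam+'0.png');W=cloud(c,d)
    np.savez(cam+'0.npz',im=im,W=W,d=d)
    print(cam,c['K'][0][0],np.round(-np.array(c['R']).T@np.array(c['t']),3))
    for n in ['anvil_mid','button_top','socket','pad_top','holder','oiler','tape','marker','brush','driver']:
        r=spot_point(cam,n)
        for q in r[:3]:
            u,v=q['centre'];iu,iv=int(round(u)),int(round(v))
            if 0<=iu<640 and 0<=iv<400: print(n,round(q['confidence'],2),np.round([u,v]),np.round(W[iv,iu],3))
print(read_state()['time_s'])
E
```

```text
pics
{'time_s': 0.0, 'joint_pos': array([ 9.56619145e-01,  3.13433644e-01,  1.49843076e+00,  2.84532624e-05,
        1.33100568e+00, -2.23384370e-01]), 'dq': array([ 6.28252449e-05, -2.72320609e-04, -3.25282782e-04,  7.38308117e-04,
       -1.30027334e-03, -1.69738527e-03]), 'joint_efforts': array([ 1.41272198e-03, -4.02204609e+01, -2.52261114e+01,  6.94760657e-02,
        3.53576127e-02, -1.16232427e-04]), 'tool_pos': array([0.19983579, 0.48521412, 0.23817182]), 'tool_rot': array([-3.14035308e+00, -3.09934351e-04,  2.75079287e+00]), 'contact_force': array([ 0.24837482,  0.1891524 , -0.87651315]), 'moment': array([-0.0263726 , -0.00053832,  0.02209767]), 'gripper_force': 0.0, 'finger_gap': 0.9990328780969767}
scene 454.2355888236003 [-0.132 -0.979  1.129]
anvil_mid 0.88 [376. 274.] [ 0.51 -0.36  0.05]
anvil_mid 0.81 [332. 274.] [ 0.402 -0.282  0.051]
anvil_mid 0.81 [296. 249.] [ 0.362 -0.146  0.069]
button_top 0.65 [242. 168.] [0.454 0.391 0.014]
button_top 0.51 [342. 237.] [ 0.512 -0.189  0.066]
socket 0.97 [360. 224.] [ 0.569 -0.207  0.106]
socket 0.62 [358. 226.] [ 0.561 -0.208  0
[... 463 characters left out ...]
river 0.59 [245. 170.] [0.463 0.384 0.004]
top 425.3271053924789 [ 0.413 -0.041  1.376]
anvil_mid 0.85 [412. 205.] [ 0.519 -0.35   0.052]
anvil_mid 0.84 [389. 240.] [ 0.41  -0.277  0.048]
anvil_mid 0.74 [341. 254.] [ 0.366 -0.128  0.05 ]
button_top 0.44 [357. 212.] [ 0.496 -0.177  0.065]
socket 0.66 [362. 189.] [ 0.557 -0.183  0.151]
pad_top 0.56 [247. 191.] [0.566 0.172 0.011]
holder 0.95 [361. 188.] [ 0.56  -0.18   0.148]
holder 0.19 [364. 192.] [ 0.55 -0.19  0.14]
oiler 0.83 [191. 172.] [0.629 0.357 0.006]
tape 0.86 [434. 165.] [ 0.654 -0.436  0.002]
marker 0.71 [305. 193.] [ 0.559 -0.015  0.019]
brush 0.74 [440. 221.] [ 0.47  -0.445  0.022]
driver 0.89 [173. 227.] [0.45  0.411 0.001]
1.1
```

Run:
```python
import cv2
a=cv2.imread('pics/scene0.png')[120:360,180:500];b=cv2.imread('pics/top0.png')[80:320,130:490]
cv2.imwrite('pics/v1.png',cv2.resize(a,None,fx=2.5,fy=2.5,interpolation=cv2.INTER_CUBIC));cv2.imwrite('pics/v2.png',cv2.resize(b,None,fx=2.2,fy=2.2,interpolation=cv2.INTER_CUBIC))
```

```text
(no output)
```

View pics/v1.png

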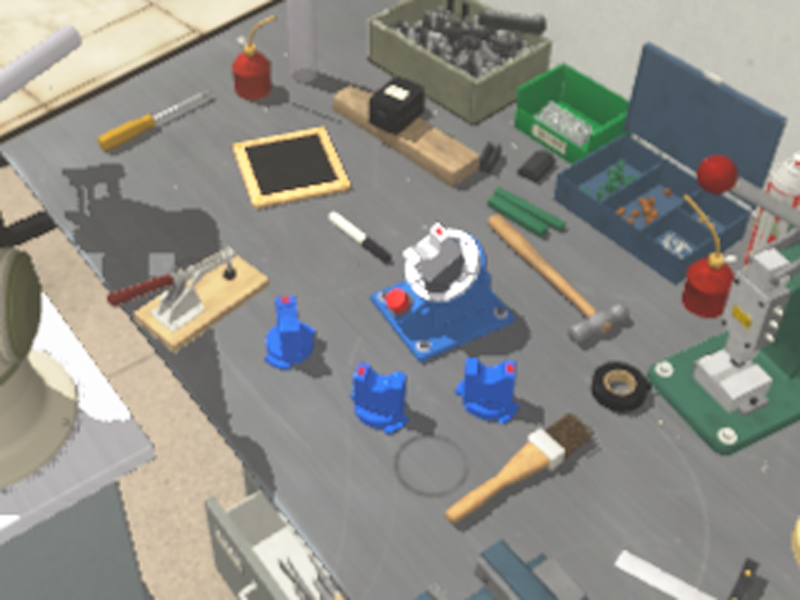

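View pics/v2.png

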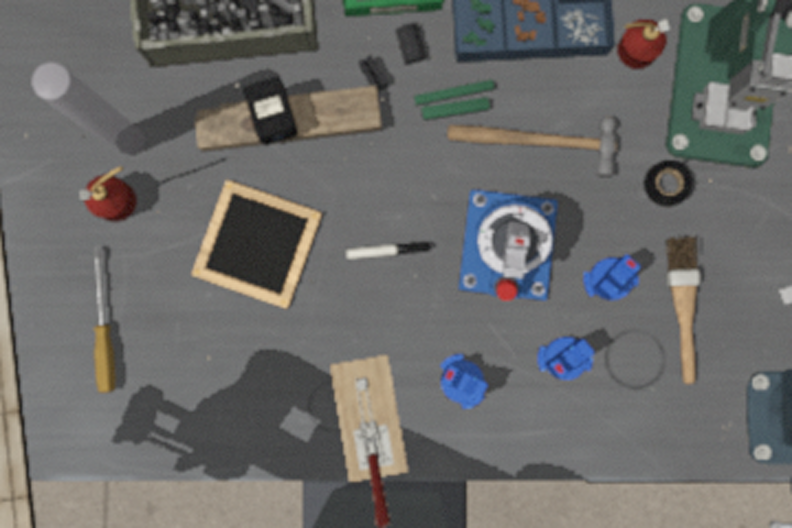

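The anvil sits in the holder (V block upright at (515,245) in the second crop, red button at (507,290)). Three blue decoys stand to the right and in front. The pad is at (257,243), and the marker lies between pad and holder at (390,250). Next I measure the geometry.

```bash
cat >> h.py <<'E'
def scn(W,im,ctr=(0.555,-0.19),foot=True):
    """blue foot rectangle, red button, white ring plane"""
    hsv=cv2.cvtColor(im,cv2.COLOR_RGB2HSV);H,S,V=[hsv[...,i].astype(int) for i in range(3)]
    near=np.hypot(W[...,0]-ctr[0],W[...,1]-ctr[1])<0.125
    out={}
    red=near&((H<8)|(H>172))&(S>150)&(V>90)
    n,l,st,ce=cv2.connectedComponentsWithStats(red.astype(np.uint8))
    for i in range(1,n):
        if st[i,4]>15:
            P=W[l==i];print('red',st[i,4],ce[i].round(1),np.median(P,0).round(4),P.min(0).round(3),P.max(0).round(3))
    bl=near&(H>100)&(H<125)&(S>110)
    f=bl&(W[...,2]<0.022)&(W[...,2]>0.004)
    r=cv2.minAreaRect((W[f][:,:2]*1000).astype(np.float32));print('foot',f.sum(),r)
    wh=near&(S<60)&(V>130)&(W[...,2]>0.04)
    print('white',wh.sum())
    return red,bl,f,wh
def plane(P,it=300,th=.0025):
    rng=np.random.default_rng(0);best=None
    for _ in range(it):
        a,b,c=P[rng.choice(len(P),3,False)];n=np.cross(b-a,c-a)
        if np.linalg.norm(n)<1e-9: continue
        n/=np.linalg.norm(n);k=abs((P-a)@n)<th
        if best is None or k.sum()>best.sum():best=k
    Q=P[best];m=Q.mean(0);n=np.linalg.svd(Q-m)[2][2];n*=np.sign(n[2]);return n,m,best
E
python3 - <<'E'
from h import *
for cam in ['top','scene']:
    z=np.load(cam+'0.npz');im,W=z['im'],z['W'];print(cam)
    red,bl,f,wh=scn(W,im)
    n,m,k=plane(W[wh]);print('ring n',n.round(3),'tilt',np.degrees(np.arccos(n[2])),'az',np.degrees(np.arctan2(n[1],n[0])),'m',m.round(4),k.sum())
    # pad
    nr=np.hypot(W[...,0]-.566,W[...,1]-.17)<.1
    b=nr&(im.max(-1)<60)
    n_,l,st,ce=cv2.connectedComponentsWithStats(b.astype(np.uint8));i=1+st[1:,4].argmax()
    P=W[l==i];print('pad',st[i,4],P.mean(0).round(4),np.median(P[:,2]).round(4),cv2.minAreaRect((P[:,:2]*1000).astype(np.float32)))
    g=(abs(W[...,0]-.5)<.2)&(abs(W[...,1]+.05)<.05)&(abs(W[...,2])<.012);print('bench z',np.median(W[g][:,2]))
c=calibration('wrist');s=read_state();R=Ro.from_euler('xyz',s['tool_rot']).as_matrix()
cp=-np.array(c['R']).T@np.array(c['t']);print('wristcam in tool',R.T@(cp-s['tool_pos']),'\n',np.round(R.T@np.array(c['R']).T,3),c['K'])
E
```

```text
top
red 63 [360.  211.3] [ 0.4987 -0.1862  0.0633] [ 0.487 -0.201  0.044] [ 0.512 -0.173  0.073]
foot 548 ((564.62060546875, -221.6048583984375), (183.39511108398438, 149.05084228515625), 83.32955932617188)
white 572
ring n [-0.474  0.057  0.879] tilt 28.526379981843057 az 173.09291598664677 m [ 0.5676 -0.1901  0.0953] 173
pad 1198 [0.5686 0.1747 0.0126] 0.0127 ((568.9358520507812, 174.93252563476562), (113.62096405029297, 112.15457153320312), 70.84285736083984)
bench z -0.0003773307206953887
scene
red 54 [338.4 239.9] [ 0.4963 -0.1914  0.0646] [ 0.485 -0.2    0.016] [ 0.515 -0.143  0.075]
foot 549 ((568.7987060546875, -197.17417907714844), (132.26779174804688, 149.8043212890625), 82.53520202636719)
white 573
ring n [0.089 0.996 0.031] tilt 88.20405917265833 az 84.88042645734848 m [ 0.5529 -0.2058  0.1195] 147Traceback (most recent call last):
  File "<stdin>", line 9, in <module>
ValueError: attempt to get argmax of an empty sequence
```

```bash
cat >> h.py <<'E'
import json
def frame(az_deg,tilt=30):
    a,t=np.radians([az_deg,tilt]);x=np.array([np.cos(a)*np.cos(t),np.sin(a)*np.cos(t),np.sin(t)]);y=np.array([-np.sin(a),np.cos(a),0]);return np.stack([x,y,np.cross(x,y)],1)
SOC=np.array([.5688,-.1972,.085]);AZ=-7.
def tool(): 
    s=read_state();return Ro.from_euler('xyz',s['tool_rot']).as_matrix(),np.array(s['tool_pos']),s
def delta(R2,p2):
    R,p,s=tool();rv=Ro.from_matrix(R.T@R2).as_rotvec(degrees=True)
    print('turn deg',rv.round(2),'shift cm before turn',(R.T@(np.array(p2)-p)*100).round(2),'after turn',(R2.T@(np.array(p2)-p)*100).round(2))
E
python3 - <<'E'
from h import *
c=calibration('wrist');R,p,s=tool()
cp=-np.array(c['R']).T@np.array(c['t']);print('wristcam in tool',R.T@(cp-p),'\n',np.round(R.T@np.array(c['R']).T,3),c['K'])
F=frame(AZ);R2=F@np.diag([1,-1,-1]);t=SOC+F@[-.03,0,.16];print(t);delta(R2,t)
E
```

```text
wristcam in tool [ 7.24235591e-02 -1.43081632e-04 -1.46124935e-01] 
 [[ 0.   -0.96 -0.28]
 [ 1.    0.   -0.  ]
 [ 0.   -0.28  0.96]] [[291.40321773   0.         315.19737198]
 [  0.         291.40321773 201.79670836]
 [  0.           0.           1.        ]]
[ 0.4636092  -0.18428419  0.20856406]
turn deg [-42.71   5.77 159.41] shift cm before turn [-49.88 -51.88   3.02] after turn [28.22 63.26 19.77]
```

Call:
send_rows(targets=[[0,0,0,-3.3,-3.5,0.1,1],[0,0,0,-3.3,-3.5,0.1,1],[0,0,0,-3.3,-3.5,0.1,1],[0,0,0,-3.3,-3.5,0.1,1],[0,0,0,-3.3,-3.5,0.1,1],[0,0,0,-3.3,-3.5,0.1,1],[0,0,0,-3.3,-3.5,0.1,1],[0,0,0,-3.3,-3.5,0.1,1]])

```text
time_s: 1.9
tool_pos: [0.3377, 0.1241, 0.231]
tool_rot: [3.141, 0.001, 2.751]
contact_force: [0.2, 0.8, -0.4]
finger_gap: 1.0
gripper_force: 0.0
```

Call:
send_rows(targets=[[0,0,0,-3.3,-3.5,0.1,1],[0,0,0,-3.3,-3.5,0.1,1],[0,0,0,-3.3,-3.5,0.1,1],[0,0,0,-3.3,-3.5,0.1,1],[0,0,0,-3.3,-3.5,0.1,1],[0,0,0,-3.3,-3.5,0.1,1],[0,0,0,-3.3,-3.5,0.1,1],[0,0,0,0,0,0,1]])

```text
time_s: 2.7
tool_pos: [0.4585, -0.1928, 0.2229]
tool_rot: [-3.141, -0.0, 2.747]
contact_force: [0.3, 0.4, 0.2]
finger_gap: 0.996
gripper_force: 0.0
```

Call:
send_rows(targets=[[-2.1,0.3,8,0,0,0,1],[-2.1,0.3,8,0,0,0,1],[-2.1,0.3,8,0,0,0,1],[-2.1,0.3,8,0,0,0,1],[-2.1,0.3,8,0,0,0,1],[-2.1,0.3,8,0,0,0,1],[-2.1,0.3,8,0,0,0,1],[-2.1,0.3,8,0,0,0,1]])

```text
time_s: 3.5
tool_pos: [0.4576, -0.1881, 0.2238]
tool_rot: [2.925, -0.182, 1.64]
contact_force: [0.3, 0.2, 0.3]
finger_gap: 0.998
gripper_force: 0.0
```

Call:
send_rows(targets=[[-2.1,0.3,8,0,0,0,1],[-2.1,0.3,8,0,0,0,1],[-2.1,0.3,8,0,0,0,1],[-2.1,0.3,8,0,0,0,1],[-2.1,0.3,8,0,0,0,1],[-2.1,0.3,8,0,0,0,1],[-2.1,0.3,8,0,0,0,1],[-2.1,0.3,8,0,0,0,1]])

```text
time_s: 4.3
tool_pos: [0.4575, -0.188, 0.2238]
tool_rot: [2.999, -0.454, 0.492]
contact_force: [-0.1, 1.0, 0.0]
finger_gap: 0.998
gripper_force: 0.0
```

Run:
```python
from h import *
F=frame(AZ);R2=F@np.diag([1,-1,-1]);t=SOC+F@[-.03,0,.16];print(t);delta(R2,t);s=read_state();print(s['time_s'],s['joint_pos'].round(2),s['tool_pos'])
```

```text
[ 0.4636092  -0.18428419  0.20856406]
turn deg [-8.59  1.64 31.19] shift cm before turn [-0.03 -0.28  1.66] after turn [-0.28 -0.44  1.6 ]
4.3 [-0.83  0.09  1.9   0.49  0.96  0.03] [ 0.45753127 -0.18800599  0.22382538]
```

Call:
send_rows(targets=[[-2.1,0.4,7.8,0,0,0,1],[-2.1,0.4,7.8,0,0,0,1],[-2.1,0.4,7.8,0,0,0,1],[-2.1,0.4,7.8,0,0,0,1],[0,0,0,0,0,0,1]])

```text
time_s: 4.8
tool_pos: [0.4575, -0.1874, 0.2238]
tool_rot: [-3.14, -0.522, -0.116]
contact_force: [1.0, 1.2, 0.4]
finger_gap: 0.996
gripper_force: 0.0
```

Run:
```python
from h import *
F=frame(AZ);R2=F@np.diag([1,-1,-1]);t=SOC+F@[-.03,0,.16];delta(R2,t);s=read_state();print(s['time_s'],s['joint_pos'].round(2),s['tool_pos'])
im,d,c=snap('wrist','w1.png');W=cloud(c,d);np.savez('w1.npz',im=im,W=W)
L=(W-SOC)@F
for n in ['anvil_mid','button_top','socket']:
    for q in spot_point('wrist',n)[:2]:
        u,v=q['centre'];print(n,round(q['confidence'],2),u,v,L[int(v),int(u)].round(4))
hsv=cv2.cvtColor(im,cv2.COLOR_RGB2HSV);ok=d>0
red=ok&((hsv[...,0]<8)|(hsv[...,0]>172))&(hsv[...,1]>150)
n,l,st,ce=cv2.connectedComponentsWithStats(red.astype(np.uint8))
for i in range(1,n):
    if st[i,4]>40: P=L[l==i];print('red',st[i],np.median(P,0).round(4),P.min(0).round(4),P.max(0).round(4))
# ring top: local z ~ .008-.013
r=np.hypot(L[...,0],L[...,1]);g=ok&(abs(L[...,2]-.010)<.008)&(r<.06)&(r>.033)&(hsv[...,1]<60)
print('ring',g.sum());P=W[g];nn,m,k=plane(P,th=.0015);print(nn,np.degrees(np.arccos(nn[2])),np.degrees(np.arctan2(nn[1],nn[0])),k.sum(),((m-SOC)@F).round(4))
# anvil block top
b=ok&(r<.045)&(L[...,2]>.05)&(L[...,2]<.08)
rr=cv2.minAreaRect((L[b][:,:2]*1000).astype(np.float32));print('top',b.sum(),rr,np.percentile(L[b][:,2],[10,50,90]))
```

```text
turn deg [-0.26  0.1   0.3 ] shift cm before turn [-0.27 -0.38  1.6 ] after turn [-0.27 -0.38  1.6 ]
4.8 [-0.79  0.03  1.97  0.46  0.78  0.62] [ 0.4575151  -0.18741201  0.22379219]
anvil_mid 0.86 436.4 198.5 [-0.0469 -0.1455 -0.0089]
anvil_mid 0.68 307.7 163.5 [0.0027 0.0045 0.0503]
button_top 0.6 308.2 229.7 [-0.0755  0.0045  0.0201]
red [394   0  36  12 329] [ 0.2149 -0.1528 -0.209 ] [ 0.2075 -0.1803 -0.2259] [ 0.2259 -0.1284 -0.1958]
red [303 139  13   8 103] [0.0225 0.0022 0.0647] [ 0.0198 -0.003   0.0631] [0.0259 0.0075 0.0662]
red [451 172  11   9  54] [-0.021  -0.167  -0.0112] [-0.0251 -0.172  -0.0145] [-0.0166 -0.161  -0.0085]
red [299 213  24  27 519] [-0.0724  0.0023  0.019 ] [-0.1097 -0.0112 -0.0344] [-0.0608  0.0156  0.0211]
red [240 344  10  14  83] [-0.1828  0.0675  0.0821] [-0.1884  0.063   0.079 ] [-0.1778  0.0714  0.0854]
ring 2888
[-0.49508115  0.06006156  0.86676829] 29.914761666959556 173.0828740743554 1569 [0.003  0.0035 0.008 ]
top 1750 ((0.029184341430664062, 1.8272466659545898), (59.68470001220703, 25.556394577026367), 0.06617992371320724) [0.05105599 0.06265443 0.06481715]
```

View pics/w1.png

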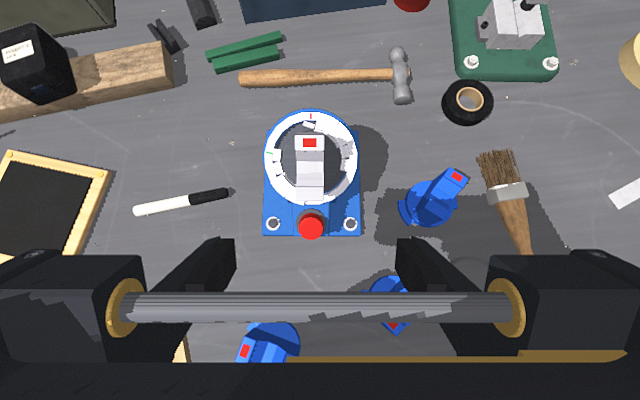

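Measurements agree (tilt 29.9°, anvil aligned, button at local −75 mm). Going to hover over the button with shut fingers.

Call:
send_rows(targets=[[-0.3,0.1,0.3,-1,-0.1,2.4,0],[0,0,0,-1,-0.1,2.4,0],[0,0,0,-1,-0.1,2.4,0],[0,0,0,-1,-0.1,2.4,0],[0,0,0,-1,-0.2,2,0],[0,0,0,0,0,1,0],[0,0,0,0,0,0,0],[0,0,0,0,0,0,0]])

```text
time_s: 5.8
tool_pos: [0.4784, -0.1855, 0.0904]
tool_rot: [3.139, -0.525, -0.121]
contact_force: [0.7, 0.3, -0.0]
finger_gap: 0.299
gripper_force: 0.0
```

```bash
sed -i 's/^SOC=.*/AZ=-7.;SOC=np.array([.5688,-.1972,.085])+frame(AZ)@[0,.002,0]/' h.py
cat >> h.py <<'E'
def loc():
    R,p,s=tool();F=frame(AZ);R2=F@np.diag([1,-1,-1])
    print('t',s['time_s'],'TCP local mm',((p-SOC)@F*1000).round(1),'rot err',Ro.from_matrix(R.T@R2).as_rotvec(degrees=True).round(2),'F local',(np.array(s['contact_force'])@F).round(1),'gap',round(s['finger_gap'],3),round(s['gripper_force'],1),'q',s['joint_pos'].round(2))
E
python3 - <<'E'
from h import *
loc()
E
```

```text
t 5.8 TCP local mm [-76.2  -1.4  50.3] rot err [ 0.08 -0.06  0.07] F local [ 0.6  0.4 -0.4] gap 0.299 0.0 q [-0.75  0.3   2.08  0.77  0.43  0.29]
```

Call:
send_rows(targets=[[0,0,0,0,-0.1,0.7,0],[0,0,0,0,0,0.7,0],[0,0,0,0,0,0.7,0],[0,0,0,0,0,0.5,0],[0,0,0,0,0,0.4,0],[0,0,0,0,0,0.3,0],[0,0,0,0,0,0.3,0],[0,0,0,0,0,0.2,0]])

```text
time_s: 6.6
tool_pos: [0.4969, -0.1864, 0.0565]
tool_rot: [3.14, -0.523, -0.122]
contact_force: [-2.5, 0.3, 2.2]
finger_gap: 0.003
gripper_force: 1.7
```

Run:
```python
from h import *
loc()
```

```text
t 6.6 TCP local mm [-77.2  -0.   11.7] rot err [0.06 0.01 0.02] F local [-1.1 -0.   3.2] gap 0.003 1.7 q [-0.72  0.41  2.05  0.89  0.37  0.18]
```

Call:
send_rows(targets=[[0,0,0,0,0,0.2,0],[0,0,0,0,0,0.2,0],[0,0,0,0,0,0.1,0],[0,0,0,0,0,0.1,0],[0,0,0,0,0,0.1,0],[0,0,0,0,0,0,0]])

```text
time_s: 7.2
tool_pos: [0.4998, -0.1868, 0.0513]
tool_rot: [3.14, -0.524, -0.121]
contact_force: [-22.3, 3.7, 23.8]
finger_gap: 0.005
gripper_force: 15.2
```

Run:
```python
from h import *
loc()
```

```text
t 7.2 TCP local mm [-77.2  -0.    5.7] rot err [ 0.08 -0.02  0.04] F local [-7.6  1.  31.9] gap 0.005 15.2 q [-0.71  0.42  2.05  0.92  0.36  0.16]
```

Call:
send_rows(targets=[[0,0,0,0,0,-1,0],[0,0,0,0,0,-3,1],[0,0,0,0,0,-4,1],[0,0,0,1.2,0,-4,1],[0,0,0,3,0,0,1],[0,0,0,3.5,0,0,1],[0,0,0,0,0,0,1],[0,0,0,0,0,0,1]])

```text
time_s: 8.0
tool_pos: [0.5069, -0.1872, 0.1926]
tool_rot: [3.141, -0.523, -0.121]
contact_force: [-0.1, 0.1, 0.2]
finger_gap: 0.614
gripper_force: 0.0
```

Run:
```python
from h import *
loc();F=frame(AZ)
im,d,c=snap('wrist','w2.png');W=cloud(c,d)
L=(W-SOC)@F;loc()
hsv=cv2.cvtColor(im,cv2.COLOR_RGB2HSV);ok=d>0
red=ok&((hsv[...,0]<8)|(hsv[...,0]>172))&(hsv[...,1]>150)&(np.hypot(L[...,0],L[...,1])<.1)
n,l,st,ce=cv2.connectedComponentsWithStats(red.astype(np.uint8))
for i in range(1,n):
    if st[i,4]>40: P=L[l==i];print('red',st[i],np.median(P,0).round(4))
r=np.hypot(L[...,0],L[...,1])
b=ok&(r<.045)&(L[...,2]>.05)&(L[...,2]<.08)
rr=cv2.minAreaRect((L[b][:,:2]*1000).astype(np.float32));print('top',b.sum(),rr,np.percentile(L[b][:,2],[10,50,90]))
```

```text
t 8.0 TCP local mm [ -0.5   0.4 124.5] rot err [0.02 0.03 0.05] F local [0.  0.  0.2] gap 0.614 0.0 q [-0.7   0.17  1.9   0.46  0.67  0.69]
t 8.05 TCP local mm [ -1.2   0.5 124.3] rot err [0.01 0.09 0.01] F local [-0.5 -1.1  0.5] gap 0.663 0.0 q [-0.7   0.17  1.9   0.46  0.67  0.69]
red [308 182  16  10 157] [0.0229 0.0004 0.0646]
red [302 255  27  24 510] [-0.0746  0.0004  0.0062]
top 2437 ((0.3773975372314453, -0.3203315734863281), (59.50975036621094, 25.394933700561523), 0.044076114892959595) [0.05101935 0.06175147 0.06475527]
```

Call:
send_rows(targets=[[0,0,0,0.1,0.1,2.5,0.7],[0,0,0,0,0,2.5,0.7],[0,0,0,0,0,2,0.7],[0,0,0,0,0,1.5,0.7],[0,0,0,0,0,1,0.7],[0,0,0,0,0,0.5,0.7],[0,0,0,0,0,0,0],[0,0,0,0,0,0,0]])

```text
time_s: 8.85
tool_pos: [0.5572, -0.1949, 0.1074]
tool_rot: [3.14, -0.524, -0.122]
contact_force: [-0.3, -1.1, -0.2]
finger_gap: 0.542
gripper_force: 0.0
```

Call:
send_rows(targets=[[0,0,0,0,0,0,0],[0,0,0,0,0,0,0],[0,0,0,0,0,0,0],[0,0,0,0,0,0,0]])

```text
time_s: 9.25
tool_pos: [0.5573, -0.1945, 0.1072]
tool_rot: [3.141, -0.523, -0.121]
contact_force: [-3.8, 3.1, 5.2]
finger_gap: 0.292
gripper_force: 30.0
```

Run:
```python
from h import *
loc()
```

```text
t 9.25 TCP local mm [ 0.9 -0.7 25.2] rot err [0.03 0.01 0.05] F local [-1.   2.6  6.6] gap 0.292 30.0 q [-0.64  0.41  1.85  0.56  0.48  0.6 ]
```

Call:
send_rows(targets=[[0,0,-3,0,0,0,0],[0,0,-4,0,0,0,0],[0,0,-5,0,0,0,0],[0,0,-6,0,0,0,0],[0,0,-6,0,0,0,0],[0,0,-6,0,0,0,0],[0,0,0,0,0,0,0]])

```text
time_s: 9.95
tool_pos: [0.5573, -0.1949, 0.1073]
tool_rot: [2.858, -0.446, 0.469]
contact_force: [-6.1, 1.5, 5.4]
finger_gap: 0.293
gripper_force: 30.0
```

Run:
```python
from h import *
loc();print(read_state()['moment'])
```

```text
t 9.95 TCP local mm [ 1.  -1.2 25.1] rot err [8.000e-02 1.000e-02 3.019e+01] F local [-2.7  0.7  7.8] gap 0.293 30.0 q [-0.64  0.41  1.85  0.56  0.48  0.07]
[0.12225723 0.64595674 0.19182731]
```

Turning smoothly with low forces; continuing to about 75°.

Call:
send_rows(targets=[[0,0,-5,0,0,0,0],[0,0,-6,0,0,0,0],[0,0,-6,0,0,0,0],[0,0,-6,0,0,0,0],[0,0,-6,0,0,0,0],[0,0,-6,0,0,0,0],[0,0,-6,0,0,0,0],[0,0,-3,0,0,0,0]])

```text
time_s: 10.75
tool_pos: [0.557, -0.1947, 0.1071]
tool_rot: [2.635, -0.136, 1.208]
contact_force: [-6.7, 2.3, 7.0]
finger_gap: 0.291
gripper_force: 30.0
```

Call:
send_rows(targets=[[0,0,-1,0,0,0,0],[0,0,0,0,0,0,0]])

```text
time_s: 10.95
tool_pos: [0.557, -0.1947, 0.1071]
tool_rot: [2.633, -0.129, 1.221]
contact_force: [-7.4, 2.6, 6.3]
finger_gap: 0.298
gripper_force: 30.0
```

Run:
```python
from h import *
loc();print(read_state()['moment']@frame(AZ))
```

```text
t 10.95 TCP local mm [ 0.7 -0.9 25.2] rot err [2.000e-02 5.000e-02 7.502e+01] F local [-3.5  1.7  9.2] gap 0.298 30.0 q [-0.64  0.41  1.85  0.56  0.48 -0.71]
[ 0.15495315  0.85101647 -0.0484228 ]
```

Call:
send_rows(targets=[[0,0,0,0,0,-0.3,0],[0,0,0,0,0,-0.5,0],[0,0,0,0,0,-0.8,0]])

```text
time_s: 11.25
tool_pos: [0.5489, -0.1937, 0.1205]
tool_rot: [2.634, -0.129, 1.22]
contact_force: [-0.6, -0.8, -3.6]
finger_gap: 0.293
gripper_force: 30.0
```

Run:
```python
from h import *
loc()
```

```text
t 11.25 TCP local mm [ 0.3 -0.9 40.9] rot err [-2.0e-02  9.0e-02  7.5e+01] F local [-2.3 -0.9 -2.8] gap 0.293 30.0 q [-0.65  0.37  1.87  0.54  0.51 -0.69]
```

Call:
send_rows(targets=[[0,0,0,0,0,-1.5,0],[0,0,0,0,0,-2.5,0],[0,0,0,0,0,-2.5,0],[0,0,0,0,0,-1.5,0],[0,0,0,0,0,0,0]])

```text
time_s: 11.75
tool_pos: [0.5096, -0.1893, 0.1921]
tool_rot: [2.63, -0.127, 1.22]
contact_force: [0.2, -0.8, -4.9]
finger_gap: 0.297
gripper_force: 30.0
```

Run:
```python
from h import *
loc();R,p,s=tool();z=R[:,2];dn=np.array([0,0,-1.]);ax=np.cross(z,dn);ang=np.arcsin(np.linalg.norm(ax))
R2=Ro.from_rotvec(ax/np.linalg.norm(ax)*ang).as_matrix()@R
print('yaw after',Ro.from_matrix(R2).as_euler('xyz',degrees=True),p);delta(R2,[.569,.175,.15])
```

```text
t 11.75 TCP local mm [  1.8  -1.3 122.7] rot err [ 2.500e-01 -1.000e-02  7.505e+01] F local [-2.1 -0.8 -4.4] gap 0.297 30.0 q [-0.7   0.18  1.9   0.46  0.66 -0.62]
yaw after [180.           0.          67.99773421] [ 0.5095526  -0.18925164  0.19213086]
turn deg [29.17 -7.62  0.  ] shift cm before turn [ 35.42 -10.34   4.26] after turn [36.   -8.13  4.21]
```

Call:
send_rows(targets=[[4,-1,0,0,0,0,0],[6,-1.6,0,0,0,0,0],[6,-1.6,0,0,0,0,0],[6,-1.6,0,0,0,0,0],[5,-1.3,0,0,0,0,0],[2.2,-0.5,0,0,0,0,0],[0,0,0,2,-0.5,0,0],[0,0,0,3,-0.7,0,0]])

```text
time_s: 12.55
tool_pos: [0.5176, -0.1382, 0.1889]
tool_rot: [-3.137, -0.002, 1.185]
contact_force: [0.6, 0.6, -4.5]
finger_gap: 0.287
gripper_force: 30.0
```

Call:
send_rows(targets=[[0,0,0,4,-0.9,0,0],[0,0,0,4,-0.9,0.5,0],[0,0,0,4,-0.9,0.5,0],[0,0,0,4,-0.9,0.5,0],[0,0,0,4,-0.9,0.5,0],[0,0,0,4,-0.9,0.5,0],[0,0,0,3,-0.7,0.5,0],[0,0,0,2,-0.4,0.5,0]])

```text
time_s: 13.35
tool_pos: [0.5654, 0.1579, 0.1546]
tool_rot: [-3.137, -0.002, 1.189]
contact_force: [0.8, -1.1, -3.1]
finger_gap: 0.293
gripper_force: 30.0
```

Call:
send_rows(targets=[[0,0,0,1,-0.3,0,0],[0,0,0,0,0,0,0],[0,0,0,0,0,0,0]])

```text
time_s: 13.65
tool_pos: [0.5665, 0.165, 0.1559]
tool_rot: [-3.138, -0.001, 1.187]
contact_force: [0.1, -0.4, -3.9]
finger_gap: 0.296
gripper_force: 30.0
```

Run:
```python
from h import *
R,p,s=tool()
R2=Ro.from_euler('xyz',[180,0,68],degrees=True).as_matrix();delta(R2,[.569,.175,.06]);print(p,s['time_s'],s['finger_gap'],s['contact_force'])
im,d,c=snap('top','t3.png');W=cloud(c,d)
im2,d2,c2=snap('scene','s3.png')
a=im2[110:260,180:420];cv2.imwrite('pics/s3c.png',cv2.resize(a[:,:,::-1],None,fx=3.2,fy=3.2,interpolation=cv2.INTER_CUBIC))
# pad from wood board outline (top)
hsv=cv2.cvtColor(im,cv2.COLOR_RGB2HSV)
z=np.load('top0.npz');W0,im0=z['W'],z['im'];h0=cv2.cvtColor(im0,cv2.COLOR_RGB2HSV)
w=(np.hypot(W0[...,0]-.569,W0[...,1]-.175)<.12)&(h0[...,0]<30)&(h0[...,1]>60)&(h0[...,2]>140)
print('board',w.sum(),cv2.minAreaRect((W0[w][:,:2]*1000).astype(np.float32)))
```

```text
turn deg [-0.21 -0.08 -0.  ] shift cm before turn [ 1.01 -0.11  9.59] after turn [ 1.02 -0.15  9.59]
[0.56653428 0.16499828 0.15585952] 13.65 0.29621469618039126 [ 0.06661307 -0.44695762 -3.90463062]
board 835 ((569.6170043945312, 176.06529235839844), (151.57664489746094, 153.2527618408203), 71.06456756591797)
```

View pics/s3c.png

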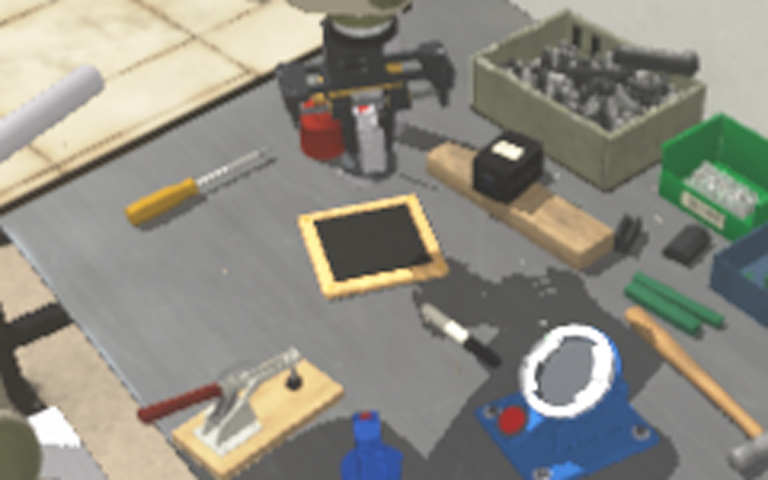

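Call:
send_rows(targets=[[-0.2,-0.1,0,0.5,-0.1,1.5,0],[0,0,0,0.5,0,2.5,0],[0,0,0,0,0,2.5,0],[0,0,0,0,0,2,0],[0,0,0,0,0,1.4,0],[0,0,0,0,0,0.8,0],[0,0,0,0,0,0.3,0],[0,0,0,0,0,0,0]])

```text
time_s: 14.55
tool_pos: [0.5695, 0.1753, 0.0464]
tool_rot: [3.141, -0.0, 1.187]
contact_force: [0.2, -0.2, -3.3]
finger_gap: 0.292
gripper_force: 30.0
```

Run:
```python
from h import *
R,p,s=tool()
R2=Ro.from_euler('xyz',[180,0,68],degrees=True).as_matrix();delta(R2,[.569,.1755,.0382]);print(p,s['time_s'],s['finger_gap'],s['contact_force'])
```

```text
turn deg [ 0.03 -0.01  0.01] shift cm before turn [ 0.   -0.06  0.82] after turn [ 0.   -0.06  0.82]
[0.56952051 0.17526038 0.04636657] 14.55 0.29236812218506236 [ 0.22016508 -0.21138203 -3.34727791]
```

Call:
send_rows(targets=[[0,0,0,0,0,0.3,0],[0,0,0,0,0,0.2,0],[0,0,0,0,0,0.1,0],[0,0,0,0,0,0.1,0],[0,0,0,0,0,0,0]])

```text
time_s: 15.05
tool_pos: [0.5692, 0.1754, 0.0389]
tool_rot: [-3.141, 0.0, 1.187]
contact_force: [0.5, -0.4, -3.4]
finger_gap: 0.295
gripper_force: 30.0
```

Call:
send_rows(targets=[[0,0,0,0,0,0.1,0],[0,0,0,0,0,0,0]])

```text
time_s: 15.25
tool_pos: [0.5693, 0.1754, 0.0382]
tool_rot: [3.141, -0.0, 1.187]
contact_force: [-1.4, 0.3, -2.5]
finger_gap: 0.293
gripper_force: 30.0
```

Contact is beginning; easing down a little more.

Call:
send_rows(targets=[[0,0,0,0,0,0.05,0],[0,0,0,0,0,0.05,0],[0,0,0,0,0,0,0]])

```text
time_s: 15.55
tool_pos: [0.5694, 0.1754, 0.0381]
tool_rot: [3.141, -0.0, 1.187]
contact_force: [-4.9, -1.4, 7.2]
finger_gap: 0.291
gripper_force: 30.0
```

Call:
send_rows(targets=[[0,0,0,0,0,0,0.35],[0,0,0,0,0,0,0.5],[0,0,0,0,0,0,0.7],[0,0,0,0,0,0,0.8],[0,0,0,0,0,0,0.8],[0,0,0,0,0,0,0.8]])

```text
time_s: 16.15
tool_pos: [0.5692, 0.1754, 0.0369]
tool_rot: [-3.141, 0.0, 1.187]
contact_force: [-0.7, 0.6, -0.0]
finger_gap: 0.781
gripper_force: 0.0
```

Call:
send_rows(targets=[[0,0,0,0,0,-1,0.8],[0,0,0,0,0,-2,0.8],[0,0,0,0,0,-3,0.8],[0,0,0,0,0,-4,0.8],[0,0,0,0,0,-4,0.8],[0,0,0,-4,0,0,0.8],[0,0,0,-4,0,0,0.8],[0,0,0,0,0,0,0.8]])

```text
time_s: 16.95
tool_pos: [0.5383, 0.0983, 0.1781]
tool_rot: [3.141, 0.001, 1.184]
contact_force: [-0.4, -0.5, -0.7]
finger_gap: 0.801
gripper_force: 0.0
```

Run:
```python
from h import *
s=read_state();print(s['time_s'],s['tool_pos'],s['contact_force'],s['finger_gap'])
im,d,c=snap('wrist','w4.png');W=cloud(c,d);ok=d>0
r=np.hypot(W[...,0]-.569,W[...,1]-.1755)
b=ok&(r<.045)&(W[...,2]>.04)&(W[...,2]<.09)
P=W[b];print('block',b.sum(),cv2.minAreaRect((P[:,:2]*1000).astype(np.float32)))
t=P[P[:,2]>.070];n,m,k=plane(t,th=.0015);print('top z',m,'tilt',np.degrees(np.arccos(n[2])),k.sum())
im2,d2,c2=snap('scene');W2=cloud(c2,d2);F=frame(AZ)
h2=cv2.cvtColor(im2,cv2.COLOR_RGB2HSV);L=(W2-SOC)@F
red=((h2[...,0]<8)|(h2[...,0]>172))&(h2[...,1]>150)&(np.hypot(L[...,0]+.075,L[...,1])<.03);print('button',np.median(L[red],0))
```

```text
16.95 [0.53832915 0.09834692 0.17807344] [-0.36014392 -0.45430844 -0.74033964] 0.8006618521088206
block 2435 ((568.780029296875, 174.38259887695312), (59.06620407104492, 25.84088706970215), 67.75326538085938)
top z [0.5695209  0.17620887 0.07703105] tilt 0.03273433391243739 1095
button [-0.0733143  -0.00103762  0.0071483 ]
```

View pics/w4.png

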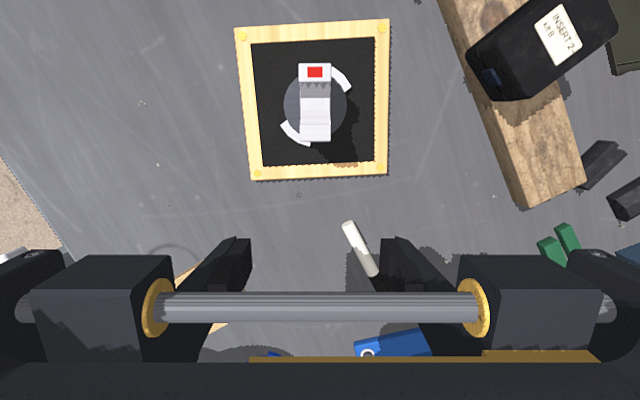

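The anvil stands upright at about (315,103), central on the pad. The top is at 77 mm, the tilt about 0°, the button is still in, and the gripper is clear. Handing in.

```bash
python3 -c "
from plant import *
print(close_job())"
```

```text
the job is handed in; nothing more can be done
None
```

The anvil came out of the holder with the button pressed in, now stands upright within about 2 mm of the parking pad's centre, and is let go; the other tools were not touched, and I handed the job in at about 17 s (no verdict came back).

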